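# Find the tape dispenser whose roll binds and set it in the repair tray

## Task

One of the three tape dispensers on the plywood riser has a roll that binds on its hub. With a light fingertip on top, turn each roll some way round (20 degrees or more) where it stands and feel its drag; only then take the dispenser that binds and set it down upright, not dropped, inside the shallow grey tray. Leave the two free-running ones standing where they are and do not disturb the other things.

Things in the scene. Friction and masses are not known exactly. Their poses are not given: they have to be found in the camera images.
- dispenser_a: weighted desk tape dispenser, black, 55 wide (own x) x 166 long (own y) mm, body 55 mm high with flat upright side walls, 0.65 to 1 kg, loose. Origin: centre of its underside, z up. All three look alike and the name does not tell which binds. Can be grasped from above across its width at its middle, fingertips 15 to 30 mm above its underside; the roll rises to 77 mm between the fingers.
- dispenser_a_roll: the tape roll of this dispenser, 61 mm diameter, 20 mm wide, on an axis along the dispenser's x at (0, 10, 46) mm of the dispenser's frame. This frame lies on the dispenser's at the start and turns with the roll about that axis. Rigid; finger force on it must stay under 25 N; 7 to 10 N turns even the binding one.
- crown_a (a point): highest point of that roll, at (0, 10, 77) mm in the dispenser's frame, axes as the dispenser's; it stays on top as the roll turns, 22 mm clear above the side walls. A fingertip pressed here and drawn along the dispenser's y turns the roll by rubbing.
- spin_a (a joint): angle (rad) of that roll, 0 at the start, endless either way, positive about the dispenser's +x. A free roll resists with under 0.2 N at its rim however it is turned; the binding one drags with about 2.5 N at its rim, stops dead, and a fingertip pressed with under 3 N slips over it.
- dispenser_b: weighted desk tape dispenser, black, 55 wide (own x) x 166 long (own y) mm, body 55 mm high with flat upright side walls, 0.65 to 1 kg, loose. Origin: centre of its underside, z up. All three look alike and the name does not tell which binds. Can be grasped from above across its width at its middle, fingertips 15 to 30 mm above its underside; the roll rises to 77 mm between the fingers.
- dispenser_b_roll: the tape roll of this dispenser, 61 mm diameter, 20 mm wide, on an axis along the dispenser's x at (0, 10, 46) mm of the dispenser's frame. This frame lies on the dispenser's at the start and turns with the roll about that axis. Rigid; finger force on it must stay under 25 N; 7 to 10 N turns even the binding one.
- crown_b (a point): highest point of that roll, at (0, 10, 77) mm in the dispenser's frame, axes as the dispenser's; it stays on top as the roll turns, 22 mm clear above the side walls. A fingertip pressed here and drawn along the dispenser's y turns the roll by rubbing.
- spin_b (a joint): angle (rad) of that roll, 0 at the start, endless either way, positive about the dispenser's +x. A free roll resists with under 0.2 N at its rim however it is turned; the binding one drags with about 2.5 N at its rim, stops dead, and a fingertip pressed with under 3 N slips over it.
- dispenser_c: weighted desk tape dispenser, black, 55 wide (own x) x 166 long (own y) mm, body 55 mm high with flat upright side walls, 0.65 to 1 kg, loose. Origin: centre of its underside, z up. All three look alike and the name does not tell which binds. Can be grasped from above across its width at its middle, fingertips 15 to 30 mm above its underside; the roll rises to 77 mm between the fingers.
- dispenser_c_roll: the tape roll of this dispenser, 61 mm diameter, 20 mm wide, on an axis along the dispenser's x at (0, 10, 46) mm of the dispenser's frame. This frame lies on the dispenser's at the start and turns with the roll about that axis. Rigid; finger force on it must stay under 25 N; 7 to 10 N turns even the binding one.
- crown_c (a point): highest point of that roll, at (0, 10, 77) mm in the dispenser's frame, axes as the dispenser's; it stays on top as the roll turns, 22 mm clear above the side walls. A fingertip pressed here and drawn along the dispenser's y turns the roll by rubbing.
- spin_c (a joint): angle (rad) of that roll, 0 at the start, endless either way, positive about the dispenser's +x. A free roll resists with under 0.2 N at its rim however it is turned; the binding one drags with about 2.5 N at its rim, stops dead, and a fingertip pressed with under 3 N slips over it.
- riser: low plywood desk riser, fixed on the desk over loose papers, 380 (x) x 900 (y) mm, its flat top 85 mm above the desk; all the task's things stand on it. Origin under its centre at desk level.
- tray: shallow grey plastic repair tray, fixed on the riser, 260 (own x) x 150 (own y) mm, rim 14 mm high and 4 mm thick, floor 4 mm thick; origin at the centre of its underside, z up. A dispenser fits with its length along the tray's x.
- tray_floor (a point): centre of the tray's inner floor, 4 mm above the riser top, axes as the tray's
- pen: bystander: white and blue pen lying on the riser, 17 x 135 x 16 mm; origin at the centre of its underside
- stamp: bystander: hand stamp with a red grip standing on the riser, 30 x 50 x 75 mm; origin at the centre of its underside
Not all that is in view belongs to the job. What is shaped like the dispenser_a but yellow is not meant.

How it is judged:
By the outcome, as a careful person would: the job done as asked, in the order asked, and still so for the second after the job is handed in, with the robot touching nothing.
It also fails if it takes over 72 s, if anything falls off the work surface, if the arm or the gripper's body presses on something with over 40 N, if the wrist force passes 120 N, or if a joint passes its speed limit or range.

## Robot

A 6-joint arm with a two-finger parallel gripper is mounted at the origin on a cart in front of the work surface, level with it; the furniture and walls round the work are solid. World frame = base frame: x ahead of the robot, y to its left, z up, the work surface at z = 0. Lengths are in m, angles in rad, forces in N, time in s.
With the tool pointing down it reaches from about 0.35 to 0.975 m from the base axis. Payload 4.9 kg.
Tool frame: the origin (TCP) lies at the very end of the fingers, on their centre line; the grasp point (between the pads) lies 19 mm behind it (ctrl.grip_point_offset is the distance from the TCP to the grasp point, in m); z points along the fingers, y is the line along which they close (so a half turn about z gives the same grasp; the last joint's range is limited). The gripper opens to 85 mm and grips with 20 to 120 N. Pads are 22 mm wide; open, the fingers measure 114 mm over their backs; the gripper's body (76 mm by 85 mm) begins 54 mm behind the grasp point. The pads swing forward as they close: fully open they stand 13 mm farther back than shut.
Start: joints at [1.1, 0.053, 1.613, -0, 1.476, -0.119], TCP at [0.215, 0.587, 0.231] pointing down, gripper open.
Joint ranges: [-3.01, 3.01], [-1.01, 2.22], [0.06, 2.58], [-1.02, 4.17], [0.09, 2.62], [-3.14, 3.14]. Speed limits (rad/s): [2.57, 2.57, 3.14, 3.14, 3.14, 3.14].

## Interface

Orientations are given as a rotation vector (axis times angle).
In Python, from station import ctrl gives the robot as it stands.
- The arm moves only by the tool send_rows, never from a script. Its argument "rows" is a list of rows, each a list of 3 entries, a list of its own where there are three numbers: the finger opening in cm, from 0 to 8.54, then the shift along the tool's x, y, z in cm, then the turn about the tool's z in degrees. A call has 1 to 10 rows; each row shifts and turns the commanded pose from where the row before left it, along the tool's axes as they then stand; what a row does not reach is not made up. A row lasts 1/8 s, in which the tool goes at most 62.5 mm and 10.7 degrees, less where a joint would pass 70% of its speed; a pose out of reach is approached as far as the arm can. A call with a gripper value outside its range is refused whole. The fingers move at their own pace and stop on an object; "newtons" is the grip in N (left out, the last holds). Time passes only in rows, so rows that do not move let the fingers close. It gives the time, the measured TCP pose, the force, the opening and the grip force at its end, in the units of the state.
- ctrl.get_obs(): the state, without advancing time (a new reading comes with each control period).
- ctrl.get_image(name): name is "side" or "top" or "wrist"; returns a dict with "frame" (384x512x3 uint8, red, green, blue), "range_z" (384x512 float32, m along the optical axis (not along the pixel's ray), 0 where there is no reading), "fx", "fy", "cx", "cy" (pixels), "cam_to_world" (4x4, takes a point from camera to world coordinates). Camera axes: x right, y down, z forward; pixel columns grow to the right and rows downward; lengths in m; the calibration is good to about 2 mm. The wrist camera is an equidistant fisheye: a pixel r from the principal point sees the ray r / f radians off the axis. A picture is of the moment at which its call begins.
- ctrl.finish_job(): hands the job in; it is judged then, once.
The state is a dict: "t": time; "q": joint angles; "dq": joint speeds; "effort": joint torques, N m; "tool_pos": TCP position; "tool_rot": TCP orientation; "contact_force": force on the tool from outside, world axes, zero at the start; "wrist_torque": the same for the moment, N m; "opening": finger opening in m; "grip_force": force on a finger pad.
Only numpy, scipy, OpenCV 4.12 (cv2) and the standard library are available. Lean on these libraries where they do the work, as an engineer would, in place of code of your own. Each camera call takes 0.05 s, during which the arm holds its last target. There are 200 camera calls.

## Working session

There is one attempt and no reset: what is moved stays moved. The work goes in short steps, Python scripts to look and compute and a tool call to move; the robot and the scene stay as the last step left them, time stands still between calls to the robot, and variables do not carry over. Pictures are saved under pics/ and viewed, at most 10 in all, crops included, and the job is handed in when it is done.

Besides the shell and the picture viewer there is one more tool, called after "Emit:" as name(argument=value, ...) on one line, values as JSON. send_rows: Moves the arm, as the interface text tells. Its arguments: {"type":"object","properties":{"rows":{"type":"array","items":{"type":"array"}},"newtons":{"type":"number"}},"required":["rows"]}

```bash
mkdir -p pics; cat > h.py <<'E'
import numpy as np,cv2
from station import ctrl
def pts(im):
    z=im["range_z"];v,u=np.mgrid[:z.shape[0],:z.shape[1]]
    P=np.stack([(u-im["cx"])/im["fx"]*z,(v-im["cy"])/im["fy"]*z,z,np.ones_like(z)],-1)@im["cam_to_world"].T
    return P[...,:3]
E
python3 - <<'E'
from h import *
import pickle
ims={n:ctrl.get_image(n) for n in("top","side")}
pickle.dump(ims,open("ims.pkl","wb"))
for n,i in ims.items(): cv2.imwrite(f"pics/{n}0.png",i["frame"][...,::-1])
o=ctrl.get_obs();print(o["t"],o["tool_pos"],o["tool_rot"],o["opening"],o["contact_force"],ctrl.grip_point_offset)
im=ims["top"];P=pts(im);print(im["cam_to_world"])
for r in range(20,384,60):print([tuple(np.round(P[r,c],3)) for c in range(30,512,90)])
E
```

```text
0.1 [0.21509061 0.58619976 0.23012613] [-5.49591432e-01 -3.09257449e+00  2.94520337e-03] 0.08550908320217877 [-0.47250568  0.49013549  0.46655878] 0.0187
[[ 0.00502001 -0.99378121  0.11123718  0.42664118]
 [-0.99998208 -0.00462589  0.00380092 -0.21152139]
 [-0.00326271 -0.11125427 -0.99378662  1.42658531]
 [ 0.          0.          0.          1.        ]]
[(np.float64(1.283), np.float64(0.692), np.float64(0.053)), (np.float64(1.293), np.float64(0.34), np.float64(0.04)), (np.float64(1.787), np.float64(0.088), np.float64(-0.75)), (np.float64(1.778), np.float64(-0.474), np.float64(-0.732)), (np.float64(1.789), np.float64(-1.039), np.float64(-0.747)), (np.float64(0.999), np.float64(-0.794), np.float64(0.515))]
[(np.float64(1.06), np.float64(0.709), np.float64(-0.002)), (np.float64(1.027), np.float64(0.315), np.float64(0.074)), (np.float64(0.946), np.float64(-0.055), np.float64(0.26)), (np.float64(0.972), np.float64(-0.358), np.float64(0.204)), (np.float64(0.964), np.float64(-0.661), np.float64(0.225)), (np.float64(0.947), np.float64(-0.941), np.float64(0.264))]
[(np.float64(0.81), np.fl
[... 1076 characters left out ...]
0.638), np.float64(0.002)), (np.float64(0.028), np.float64(0.454), np.float64(-0.428)), (np.float64(0.122), np.float64(-0.038), np.float64(0.002)), (np.float64(-0.035), np.float64(-0.461), np.float64(-0.748)), (np.float64(-0.012), np.float64(-0.941), np.float64(-0.654)), (np.float64(-0.029), np.float64(-1.487), np.float64(-0.747))]
[(np.float64(0.116), np.float64(0.283), np.float64(0.581)), (np.float64(-0.267), np.float64(0.457), np.float64(-0.471)), (np.float64(-0.089), np.float64(-0.043), np.float64(0.011)), (np.float64(-0.167), np.float64(-0.397), np.float64(-0.212)), (np.float64(-0.11), np.float64(-0.725), np.float64(-0.059)), (np.float64(-0.353), np.float64(-1.464), np.float64(-0.742))]
```

View pics/top0.png

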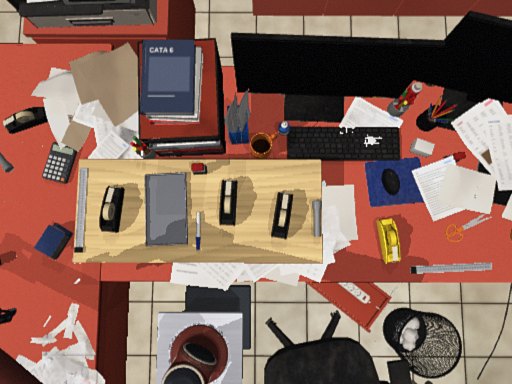

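View pics/side0.png

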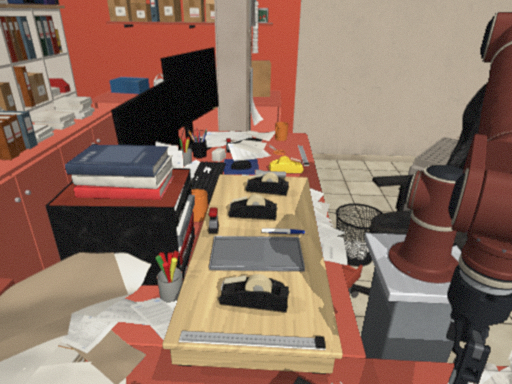

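Top picture: riser dispensers at (112,207), (229,202) and (283,215). Possible mix-ups are the yellow one at (388,240) and a black one off the riser at (25,118), neither of which is meant. The tray is at (166,208), the pen at (198,232) and the stamp at (198,168).

```bash
python3 - <<'E'
from h import *
import pickle
ims=pickle.load(open("ims.pkl","rb"))
im=ims["top"];P=pts(im);F=im["frame"].astype(int)
for n,(c,r) in dict(L=(112,207),M=(229,202),R=(283,215),tray=(166,208)).items():
    w=22 if n!="tray" else 30
    sl=(slice(r-40,r+40),slice(c-w,c+w));p=P[sl].reshape(-1,3);f=F[sl].reshape(-1,3)
    if n=="tray":
        m=(abs(f[:,0]-f[:,2])<35)&(p[:,2]<.12)&(p[:,2]>.07)&(f.max(1)<150)
    else: m=(p[:,2]>.098)&(p[:,2]<.18)
    q=p[m];rc=cv2.minAreaRect((q[:,:2]*1000).astype(np.float32));print(n,m.sum(),rc,"zmed",np.median(q[:,2]),"zmax",np.percentile(q[:,2],[50,90,98]))
    print(cv2.boxPoints(rc).round().tolist())
    if n!="tray":
        k=q[:,2]>.150;h=q[k];print(" high",k.sum(),h[:,:2].mean(0).round(4),h.min(0).round(3),h.max(0).round(3))
        hr=cv2.minAreaRect((h[:,:2]*1000).astype(np.float32));print(" hr",hr)
        # height profile along x
        for x in np.arange(q[:,0].min(),q[:,0].max(),.012):
            s=q[(q[:,0]>=x)&(q[:,0]<x+.012)];print("  ",x.round(3),s[:,1].mean().round(3),s[:,2].max().round(3),np.median(s[:,2]).round(3),end=";")
        print()
t=F[150:270,80:330].astype(np.uint8)
cv2.imwrite("pics/crop.png",cv2.resize(t,None,fx=3.2,fy=3.2,interpolation=2)[...,::-1])
E
```

```text
L 797 ((529.8165893554688, 308.853271484375), (57.92823791503906, 164.2579345703125), 84.93495178222656) zmed 0.12774798268158238 zmax [0.12774798 0.15364982 0.16283894]
[[445.0, 287.0], [609.0, 273.0], [614.0, 330.0], [451.0, 345.0]]
 high 106 [0.5281 0.3085] [0.498 0.296 0.15 ] [0.571 0.32  0.168]
 hr ((534.4322509765625, 308.70574951171875), (21.524356842041016, 74.31039428710938), 86.70231628417969)
   0.447 0.309 0.132 0.125;   0.459 0.313 0.135 0.127;   0.471 0.314 0.14 0.115;   0.483 0.313 0.15 0.129;   0.495 0.306 0.161 0.136;   0.507 0.303 0.168 0.139;   0.519 0.302 0.167 0.136;   0.531 0.302 0.163 0.135;   0.543 0.305 0.157 0.134;   0.555 0.301 0.157 0.129;   0.567 0.3 0.151 0.125;   0.579 0.299 0.147 0.123;   0.591 0.297 0.143 0.121;   0.603 0.303 0.128 0.117;
M 607 ((555.3316650390625, -107.5015640258789), (55.37898635864258, 164.36245727539062), 87.7472152709961) zmed 0.1301082957686439 zmax [0.1301083  0.15483317 0.16287062]
[[472.0, -132.0], [636.0, -138.0], [639.0, -83.0], [474.0, -77.0]]
 high 101 [ 0.5538 -0.1076] [ 0.521 -0.118  0.15 ] [ 0.598 -0.098  0.171]
 hr ((
[... 831 characters left out ...]
3338623046875), (18.662097930908203, 69.82449340820312), 81.0565185546875)
   0.425 -0.292 0.134 0.125;   0.437 -0.289 0.136 0.126;   0.449 -0.289 0.141 0.126;   0.461 -0.294 0.143 0.126;   0.473 -0.295 0.158 0.142;   0.485 -0.298 0.166 0.14;   0.497 -0.298 0.166 0.14;   0.509 -0.3 0.165 0.138;   0.521 -0.303 0.155 0.135;   0.533 -0.306 0.154 0.133;   0.545 -0.308 0.15 0.129;   0.557 -0.308 0.147 0.123;   0.569 -0.309 0.141 0.121;   0.581 -0.305 0.137 0.118;
tray 2979 ((536.23974609375, 101.24939727783203), (266.17303466796875, 185.4490966796875), 2.2094032764434814) zmed 0.08946379331998511 zmax [0.08946379 0.09452385 0.10075782]
[[400.0, 189.0], [407.0, 3.0], [673.0, 14.0], [666.0, 199.0]]
```

View pics/crop.png

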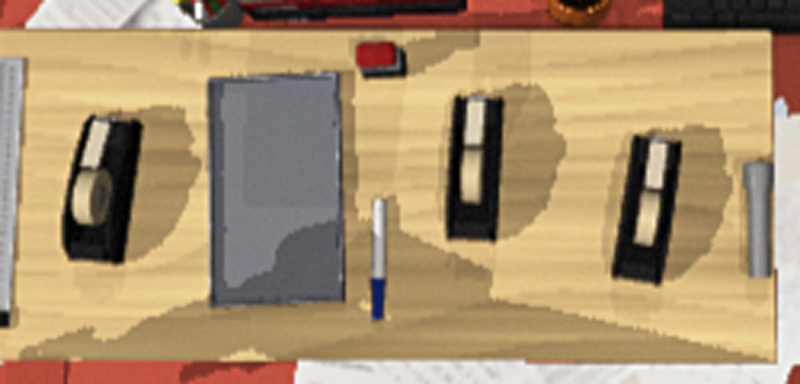

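The crop confirms three black dispensers: left (100,190), middle (475,168), right (648,210). In each, the roll sits toward the robot, so dispenser +y points to the robot. Next I measure the tray and work out the first reach.

```bash
cat >> h.py <<'E'
from scipy.spatial.transform import Rotation as Ro
def go(x,y,z,ang=None):
    "shift (cm) in present tool axes, turn (deg) so that tool y lies at world angle ang"
    o=ctrl.get_obs();R=Ro.from_rotvec(o["tool_rot"]).as_matrix()
    d=R.T@(np.array([x,y,z])-o["tool_pos"])*100
    ty=np.degrees(np.arctan2(R[1,1],R[0,1]))
    t=None if ang is None else round(-(((ang-ty)+90)%180-90),2)
    print("shift cm",d.round(2),"turn",t,"tool y now",ty.round(2),"z tilt",R[:,2].round(4),"F",o["contact_force"].round(2),"t",o["t"],"pos",o["tool_pos"].round(4))
E
python3 - <<'E'
from h import *
import pickle
im=pickle.load(open("ims.pkl","rb"))["top"];P=pts(im);F=im["frame"].astype(int)
m=np.zeros(F.shape[:2],np.uint8);s=(slice(160,258),slice(136,194))
f=F[s];m[s]=((f.max(2)-f.min(2)<40)&(f.max(2)<170))
n,l,st,c=cv2.connectedComponentsWithStats(m);k=1+np.argmax(st[1:,4]);print(st[k])
q=P[l==k];q=q[(q[:,2]>.08)&(q[:,2]<.11)]
rc=cv2.minAreaRect((q[:,:2]*1000).astype(np.float32));print(rc,cv2.boxPoints(rc).tolist())
go(.520,.3097,.20,84.93)
E
```

```text
[ 145  172   43   74 3024]
((534.3523559570312, 119.71022033691406), (263.649169921875, 151.6749267578125), 3.006566047668457) [[398.73150634765625, 188.529052734375], [406.68695068359375, 37.062889099121094], [669.9732055664062, 50.891387939453125], [662.0177612304688, 202.3575439453125]]
shift cm [-38.15 -15.45   3.03] turn -15.08 tool y now 69.85 z tilt [-9.0e-04 -1.7e-03 -1.0e+00] F [-0.47  0.49  0.47] t 0.1 pos [0.2151 0.5862 0.2301]
```

Emit:
send_rows(rows=[[0,[-4.77,-1.93,0],0],[0,[-4.77,-1.93,0],0],[0,[-4.77,-1.93,0],0],[0,[-4.77,-1.93,0],0],[0,[-4.77,-1.93,0],0],[0,[-4.77,-1.93,0],0],[0,[-4.77,-1.93,0],0],[0,[-4.77,-1.93,0],0],[0,[0,0,1],-7.5],[0,[0,0,1],-7.5]], newtons=20)

```text
t: 1.35
tool_pos: [0.5208, 0.3094, 0.2104]
tool_rot: [-0.137, -3.138, 0.001]
contact_force: [0.4, -0.5, 0.1]
opening: 0.0003
grip_force: 0.0
```

```bash
python3 - <<'E'
from h import *
im=ctrl.get_image("wrist");cv2.imwrite("pics/w1.png",im["frame"][...,::-1])
go(.520,.3097,.167,84.93)
E
```

```text
shift cm [-0.04  0.05  4.16] turn 0.25 tool y now 85.18 z tilt [-0.0034 -0.0015 -1.    ] F [-0.9  -0.04 -0.63] t 1.4 pos [0.5197 0.3093 0.2086]
```

View pics/w1.png

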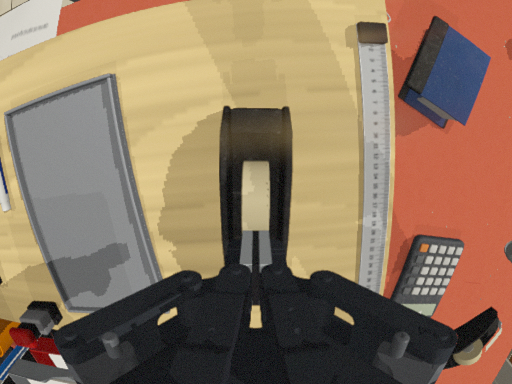

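The wrist view shows the closed tips at (255,235), centred sideways on the pale roll at (256,195). I'll descend slowly now.

Emit:
send_rows(rows=[[0,[0,0,2.0],0],[0,[0,0,1.5],0],[0,[0,0,0.6],0],[0,[0,0,0.1],0],[0,[0,0,0],0]])

```text
t: 2.02
tool_pos: [0.5207, 0.3105, 0.1699]
tool_rot: [0.141, 3.138, 0.001]
contact_force: [0.6, 0.2, 0.8]
opening: 0.0004
grip_force: 0.0
```

Emit:
send_rows(rows=[[0,[0,0,0.15],0],[0,[0,0,0.0],0]])

```text
t: 2.28
tool_pos: [0.5205, 0.3103, 0.1681]
tool_rot: [0.142, 3.138, 0.0]
contact_force: [-0.1, 1.2, -0.0]
opening: -0.0001
grip_force: 0.0
```

Emit:
send_rows(rows=[[0,[0,0,0.1],0],[0,[0,0,0.0],0]])

```text
t: 2.52
tool_pos: [0.5203, 0.3102, 0.1667]
tool_rot: [-0.141, -3.138, 0.0]
contact_force: [0.5, 0.4, 0.6]
opening: 0.0004
grip_force: 0.0
```

Emit:
send_rows(rows=[[0,[0,0,0.2],0],[0,[0,0,0.0],0]])

```text
t: 2.78
tool_pos: [0.5202, 0.3102, 0.1645]
tool_rot: [-0.141, -3.138, 0.0]
contact_force: [-1.4, 0.0, -0.3]
opening: 0.0002
grip_force: 0.0
```

Emit:
send_rows(rows=[[0,[0,0,0.1],0],[0,[0,0,0.0],0]])

```text
t: 3.02
tool_pos: [0.5203, 0.3102, 0.1637]
tool_rot: [-0.141, -3.138, 0.0]
contact_force: [-0.0, 0.5, -0.2]
opening: -0.0003
grip_force: 0.0
```

Emit:
send_rows(rows=[[0,[0,0,0.08],0],[0,[0,0,0.0],0]])

```text
t: 3.28
tool_pos: [0.5203, 0.3103, 0.1629]
tool_rot: [-0.141, -3.138, 0.0]
contact_force: [-0.0, 0.2, -0.4]
opening: 0.0002
grip_force: 0.0
```

Emit:
send_rows(rows=[[0,[0,0,0.06],0],[0,[0,0,0.0],0]])

```text
t: 3.52
tool_pos: [0.5204, 0.3102, 0.1624]
tool_rot: [-0.141, -3.138, 0.0]
contact_force: [-0.1, -0.3, -0.9]
opening: -0.0002
grip_force: 0.0
```

Emit:
send_rows(rows=[[0,[0,0,0.05],0],[0,[0,0,0.0],0]])

```text
t: 3.78
tool_pos: [0.5204, 0.3103, 0.162]
tool_rot: [0.141, 3.138, 0.0]
contact_force: [0.7, -0.2, 0.2]
opening: -0.0001
grip_force: 0.4
```

Emit:
send_rows(rows=[[0,[0,0,0.05],0],[0,[0,0,0.0],0]])

```text
t: 4.03
tool_pos: [0.5205, 0.3103, 0.162]
tool_rot: [0.141, 3.138, 0.0]
contact_force: [-1.8, -0.9, 4.3]
opening: 0.0
grip_force: 1.8
```

Emit:
send_rows(rows=[[0,[0,0,-0.3],0],[0,[-0.85,0,0],0],[0,[0,0,0.2],0],[0,[0,0,0.1],0],[0,[0,0,0.04],0],[0,[0,0,0],0]])

```text
t: 4.78
tool_pos: [0.5294, 0.3095, 0.1619]
tool_rot: [0.141, 3.137, 0.0]
contact_force: [1.7, -0.8, 5.0]
opening: 0.0002
grip_force: 2.6
```

Emit:
send_rows(rows=[[0,[0,0,0.03],0],[0,[0,0,0],0]])

```text
t: 5.03
tool_pos: [0.5294, 0.3095, 0.1619]
tool_rot: [0.141, 3.137, 0.0]
contact_force: [0.2, -2.4, 6.0]
opening: -0.0
grip_force: 3.1
```

Emit:
send_rows(rows=[[0,[0.2,0,0],0],[0,[0.2,0,0],0],[0,[0.2,0,0],0]])

```text
t: 5.4
tool_pos: [0.524, 0.31, 0.1619]
tool_rot: [0.141, 3.135, 0.001]
contact_force: [2.4, -1.6, 4.7]
opening: -0.0001
grip_force: 2.7
```

Emit:
send_rows(rows=[[0,[0.2,0,0],0],[0,[0.2,0,0],0]])

```text
t: 5.65
tool_pos: [0.5201, 0.3104, 0.162]
tool_rot: [0.141, 3.135, 0.001]
contact_force: [2.1, -1.8, 5.7]
opening: -0.0
grip_force: 2.6
```

Emit:
send_rows(rows=[[0,[0.2,0,0],0],[0,[0.2,0,0],0]])

```text
t: 5.9
tool_pos: [0.5161, 0.3108, 0.1619]
tool_rot: [0.141, 3.135, 0.001]
contact_force: [2.3, -2.4, 5.8]
opening: 0.0
grip_force: 2.6
```

Emit:
send_rows(rows=[[0,[0.2,0,0],0]])

```text
t: 6.02
tool_pos: [0.5141, 0.311, 0.1619]
tool_rot: [0.141, 3.135, 0.001]
contact_force: [2.8, -1.5, 5.5]
opening: 0.0003
grip_force: 2.5
```

Emit:
send_rows(rows=[[0,[0,0,0],0]])

```text
t: 6.15
tool_pos: [0.5138, 0.311, 0.1619]
tool_rot: [0.141, 3.135, 0.001]
contact_force: [1.6, -1.9, 6.0]
opening: 0.0003
grip_force: 2.8
```

Dragging the left roll shows about 2.4 N opposing, and it stays loaded at rest, so it probably binds. Next is the middle one.

Emit:
send_rows(rows=[[0,[0,0,-1.5],0],[0,[0,0,-2.0],0],[0,[0,0,0],0]])

```text
t: 6.52
tool_pos: [0.5141, 0.3117, 0.1987]
tool_rot: [0.141, 3.134, 0.004]
contact_force: [-0.1, 0.3, 0.3]
opening: -0.0
grip_force: 0.0
```

```bash
python3 - <<'E'
from h import *
go(.554,-.1074,.167,87.85)
E
```

```text
shift cm [ -7.72 -41.39   3.1 ] turn -2.99 tool y now 84.86 z tilt [ 0.0041  0.0021 -1.    ] F [-0.08  0.35  0.34] t 6.525 pos [0.5141 0.3117 0.1987]
```

Emit:
send_rows(rows=[[0,[-0.965,-5.17,0],0],[0,[-0.965,-5.17,0],0],[0,[-0.965,-5.17,0],0],[0,[-0.965,-5.17,0],0],[0,[-0.965,-5.17,0],0],[0,[-0.965,-5.17,0],0],[0,[-0.965,-5.17,0],0],[0,[-0.965,-5.17,0],0],[0,[0,0,1.0],-3],[0,[0,0,1.5],0]])

```text
t: 7.78
tool_pos: [0.5527, -0.1085, 0.1704]
tool_rot: [0.062, 3.14, 0.0]
contact_force: [-0.1, 0.5, -0.0]
opening: 0.0003
grip_force: 0.0
```

Emit:
send_rows(rows=[[0,[0,0,0.4],0],[0,[0,0,0.2],0],[0,[0,0,0],0]])

```text
t: 8.15
tool_pos: [0.5528, -0.1074, 0.1649]
tool_rot: [0.058, 3.141, -0.0]
contact_force: [-0.1, 0.1, 1.3]
opening: -0.0001
grip_force: 0.0
```

```bash
python3 - <<'E'
from h import *
import pickle
go(.554,-.1074,.162,87.85)
im=ctrl.get_image("top");pickle.dump(im,open("t2.pkl","wb"))
P=pts(im);p=P[167:247,90:134].reshape(-1,3);q=p[(p[:,2]>.098)&(p[:,2]<.18)]
print(cv2.minAreaRect((q[:,:2]*1000).astype(np.float32)))
im=ctrl.get_image("wrist");cv2.imwrite("pics/w2.png",im["frame"][...,::-1])
E
```

```text
shift cm [-0.12  0.    0.29] turn 0.04 tool y now 87.89 z tilt [ 2.e-04 -1.e-04 -1.e+00] F [-0.13  0.11  1.34] t 8.15 pos [ 0.5528 -0.1074  0.1649]
((529.815673828125, 309.4129943847656), (59.70485305786133, 163.6554412841797), 85.84574127197266)
```

View pics/w2.png

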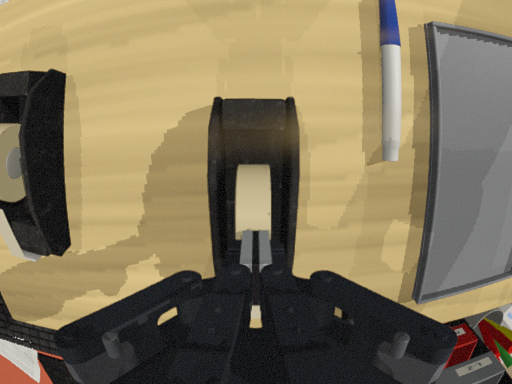

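The left dispenser has not moved. The tip at (256,240) is centred on the middle roll at (254,200), so I press.

Emit:
send_rows(rows=[[0,[-0.1,0,0.15],0],[0,[0,0,0.12],0],[0,[0,0,0.03],0],[0,[0,0,0],0]])

```text
t: 8.75
tool_pos: [0.5538, -0.108, 0.162]
tool_rot: [0.059, 3.141, -0.0]
contact_force: [-0.4, 0.2, 1.1]
opening: -0.0002
grip_force: 0.8
```

Emit:
send_rows(rows=[[0,[0,0,0.04],0],[0,[0,0,0],0]])

```text
t: 9.0
tool_pos: [0.554, -0.108, 0.1619]
tool_rot: [0.059, 3.14, -0.0]
contact_force: [-0.3, 0.4, 4.9]
opening: -0.0002
grip_force: 1.9
```

Emit:
send_rows(rows=[[0,[0,0,0.02],0],[0,[0,0,0],0]])

```text
t: 9.25
tool_pos: [0.5541, -0.108, 0.1619]
tool_rot: [0.059, 3.14, -0.0]
contact_force: [0.1, 0.6, 5.3]
opening: -0.0001
grip_force: 2.6
```

Emit:
send_rows(rows=[[0,[0.2,0,0],0],[0,[0.2,0,0],0],[0,[0.2,0,0],0]])

```text
t: 9.62
tool_pos: [0.5481, -0.1078, 0.1619]
tool_rot: [0.059, 3.139, -0.0]
contact_force: [1.0, 1.1, 5.0]
opening: 0.0001
grip_force: 2.7
```

Emit:
send_rows(rows=[[0,[0.2,0,0],0],[0,[0.2,0,0],0]])

```text
t: 9.88
tool_pos: [0.5441, -0.1076, 0.1619]
tool_rot: [0.059, 3.139, -0.0]
contact_force: [-0.3, 0.3, 5.5]
opening: 0.0
grip_force: 2.6
```

Emit:
send_rows(rows=[[0,[0.2,0,0],0],[0,[0.2,0,0],0]])

```text
t: 10.12
tool_pos: [0.5401, -0.1074, 0.1619]
tool_rot: [0.059, 3.139, -0.0]
contact_force: [0.6, 0.9, 5.8]
opening: -0.0003
grip_force: 2.6
```

Emit:
send_rows(rows=[[0,[0.2,0,0],0]])

```text
t: 10.25
tool_pos: [0.5381, -0.1074, 0.1619]
tool_rot: [0.059, 3.14, -0.0]
contact_force: [-0.2, 1.4, 5.1]
opening: -0.0
grip_force: 2.5
```

Emit:
send_rows(rows=[[0,[0,0,0],0]])

```text
t: 10.38
tool_pos: [0.5379, -0.1074, 0.1618]
tool_rot: [0.059, 3.14, -0.0]
contact_force: [-1.2, 0.6, 5.3]
opening: -0.0001
grip_force: 2.7
```

Emit:
send_rows(rows=[[0,[0,0,-1.5],0],[0,[0,0,-2.0],0],[0,[0,0,0],0]])

```text
t: 10.75
tool_pos: [0.539, -0.1079, 0.1991]
tool_rot: [0.059, 3.136, -0.003]
contact_force: [-0.1, 0.2, 0.1]
opening: 0.0002
grip_force: 0.0
```

```bash
python3 - <<'E'
from h import *
go(.5079,-.2998,.167,81.05)
E
```

```text
shift cm [  2.4  -19.29   3.23] turn 6.79 tool y now 87.84 z tilt [ 0.0046 -0.0017 -1.    ] F [-0.11  0.23  0.08] t 10.75 pos [ 0.539  -0.1079  0.1991]
```

The middle one runs free (about 0 N). Now the right one.

Emit:
send_rows(rows=[[0,[0.6,-4.82,0],0],[0,[0.6,-4.82,0],0],[0,[0.6,-4.82,0],0],[0,[0.6,-4.82,0],0],[0,[0,0,1.0],6.8],[0,[0,0,1.5],0],[0,[0,0,0.5],0],[0,[0,0,0.1],0],[0,[0,0,0],0]])

```text
t: 11.88
tool_pos: [0.5067, -0.2988, 0.1654]
tool_rot: [0.243, 3.132, -0.001]
contact_force: [1.0, -0.1, -0.1]
opening: -0.0006
grip_force: 0.0
```

```bash
python3 - <<'E'
from h import *
go(.5079,-.2998,.162,81.05)
E
```

```text
shift cm [-0.13 -0.08  0.34] turn 0.07 tool y now 81.12 z tilt [ 4.e-04 -4.e-04 -1.e+00] F [ 1.04 -0.13 -0.14] t 11.875 pos [ 0.5067 -0.2988  0.1654]
```

Emit:
send_rows(rows=[[0,[-0.1,-0.08,0.2],0],[0,[0,0,0.14],0],[0,[0,0,0.04],0],[0,[0,0,0],0]])

```text
t: 12.38
tool_pos: [0.5076, -0.3002, 0.162]
tool_rot: [0.245, 3.131, -0.001]
contact_force: [0.5, 0.4, 2.8]
opening: 0.0002
grip_force: 1.5
```

Emit:
send_rows(rows=[[0,[0,0,0.02],0],[0,[0,0,0],0]])

```text
t: 12.62
tool_pos: [0.5077, -0.3003, 0.1619]
tool_rot: [0.245, 3.131, -0.001]
contact_force: [-0.7, 0.9, 5.9]
opening: -0.0001
grip_force: 2.7
```

Emit:
send_rows(rows=[[0,[0.2,0,0],0],[0,[0.2,0,0],0],[0,[0.2,0,0],0]])

```text
t: 13.0
tool_pos: [0.5018, -0.2993, 0.1619]
tool_rot: [0.245, 3.131, -0.001]
contact_force: [1.2, 1.2, 5.6]
opening: -0.0001
grip_force: 2.6
```

Emit:
send_rows(rows=[[0,[0.2,0,0],0],[0,[0.2,0,0],0]])

```text
t: 13.25
tool_pos: [0.4978, -0.2987, 0.162]
tool_rot: [0.245, 3.131, -0.001]
contact_force: [0.1, 1.6, 4.7]
opening: 0.0001
grip_force: 2.6
```

Emit:
send_rows(rows=[[0,[0.2,0,0],0],[0,[0.2,0,0],0]])

```text
t: 13.5
tool_pos: [0.4938, -0.298, 0.1619]
tool_rot: [0.245, 3.131, -0.001]
contact_force: [0.7, 1.7, 5.5]
opening: 0.0001
grip_force: 2.5
```

Emit:
send_rows(rows=[[0,[0.2,0,0],0]])

```text
t: 13.62
tool_pos: [0.4917, -0.2977, 0.1618]
tool_rot: [0.245, 3.131, -0.001]
contact_force: [-1.0, 0.6, 5.4]
opening: 0.0002
grip_force: 2.6
```

Emit:
send_rows(rows=[[0,[0,0,0],0]])

```text
t: 13.75
tool_pos: [0.4916, -0.2977, 0.1617]
tool_rot: [0.245, 3.131, -0.001]
contact_force: [0.5, 0.7, 6.5]
opening: -0.0
grip_force: 2.8
```

Emit:
send_rows(rows=[[0,[0,0,-1.5],0],[0,[0,0,-2.0],0],[0,[0,0,0],0]])

```text
t: 14.12
tool_pos: [0.4926, -0.2986, 0.1992]
tool_rot: [0.245, 3.128, -0.005]
contact_force: [0.5, 0.0, -0.2]
opening: -0.0002
grip_force: 0.0
```

```bash
python3 - <<'E'
from h import *
go(.529,.3097,.167,84.93)
E
```

```text
shift cm [ 5.89 60.66  3.03] turn -3.89 tool y now 81.04 z tilt [ 0.0039 -0.0032 -1.    ] F [ 0.49  0.05 -0.19] t 14.125 pos [ 0.4926 -0.2986  0.1992]
```

Only the left roll binds. To be certain it turned at least 20°, I'll repeat its stroke at about 8 N before grasping.

Emit:
send_rows(rows=[[0,[0.56,5.8,0],0],[0,[0.56,5.8,0],0],[0,[0.56,5.8,0],0],[0,[0.56,5.8,0],0],[0,[0.56,5.8,0],0],[0,[0.56,5.8,0],0],[0,[0.56,5.8,0],0],[0,[0.56,5.8,0],0],[0,[0.56,5.8,0],0],[0,[0.56,5.8,0],0]])

```text
t: 15.38
tool_pos: [0.5262, 0.286, 0.1959]
tool_rot: [0.245, 3.132, -0.0]
contact_force: [1.6, 0.2, 0.4]
opening: 0.0004
grip_force: 0.0
```

Emit:
send_rows(rows=[[0,[0.29,2.66,0],-3.9],[0,[0,0,1.5],0],[0,[0,0,1.2],0],[0,[0,0,0.3],0],[0,[0,0,0],0]])

```text
t: 16.0
tool_pos: [0.5276, 0.3097, 0.1655]
tool_rot: [-0.141, -3.138, 0.001]
contact_force: [-0.3, 1.2, -0.0]
opening: 0.0
grip_force: 0.0
```

```bash
python3 - <<'E'
from h import *
go(.529,.3095,.162,84.93)
E
```

```text
shift cm [-0.14 -0.01  0.35] turn -0.08 tool y now 84.85 z tilt [-9.e-04 -5.e-04 -1.e+00] F [-0.3   1.16 -0.  ] t 16.0 pos [0.5276 0.3097 0.1655]
```

Emit:
send_rows(rows=[[0,[-0.1,0,0.2],0],[0,[0,0,0.14],0],[0,[0,0,0.05],0],[0,[0,0,0.03],0],[0,[0,0,0],0]])

```text
t: 16.62
tool_pos: [0.5288, 0.3108, 0.162]
tool_rot: [0.138, 3.138, -0.0]
contact_force: [-0.5, -0.2, 0.3]
opening: 0.0
grip_force: 0.2
```

Emit:
send_rows(rows=[[0,[0,0,0.02],0],[0,[0,0,0],0]])

```text
t: 16.88
tool_pos: [0.5288, 0.3108, 0.162]
tool_rot: [0.139, 3.138, 0.0]
contact_force: [-0.6, -0.0, 1.6]
opening: 0.0002
grip_force: 0.9
```

Emit:
send_rows(rows=[[0,[0.2,0,0],0],[0,[0.2,0,0],0],[0,[0.2,0,0],0],[0,[0.2,0,0],0]])

```text
t: 17.38
tool_pos: [0.5209, 0.3115, 0.162]
tool_rot: [0.138, 3.138, 0.0]
contact_force: [1.0, -0.4, 2.4]
opening: -0.0001
grip_force: 1.0
```

Emit:
send_rows(rows=[[0,[0.2,0,0],0],[0,[0.2,0,0],0],[0,[0.2,0,0],0],[0,[0.2,0,0],0]])

```text
t: 17.88
tool_pos: [0.5129, 0.3122, 0.1619]
tool_rot: [0.139, 3.138, 0.0]
contact_force: [2.5, 0.2, 3.1]
opening: 0.0002
grip_force: 1.4
```

Emit:
send_rows(rows=[[0,[0,0,-1.5],0],[0,[0,0,-3.0],0],[0,[0,0,-1.0],0],[7.5,[0,0,0],0],[7.5,[0,0,0],0]])

```text
t: 18.5
tool_pos: [0.5121, 0.3119, 0.2153]
tool_rot: [-0.139, -3.136, 0.001]
contact_force: [0.4, -0.2, 0.0]
opening: 0.0355
grip_force: 0.0
```

```bash
python3 - <<'E'
from h import *
im=ctrl.get_image("top")
P=pts(im);p=P[167:247,90:134].reshape(-1,3);q=p[(p[:,2]>.098)&(p[:,2]<.155)]
print(cv2.minAreaRect((q[:,:2]*1000).astype(np.float32)))
im=ctrl.get_image("wrist");cv2.imwrite("pics/w3.png",im["frame"][...,::-1])
go(.5298,.309,.112,84.93)
E
```

```text
((530.08203125, 309.8460998535156), (58.23366165161133, 164.75047302246094), 84.59798431396484)
shift cm [-1.82 -0.11 10.31] turn 0.01 tool y now 84.94 z tilt [-0.0024 -0.001  -1.    ] F [ 0.42 -0.49  0.21] t 18.6 pos [0.5121 0.3118 0.2151]
```

View pics/w3.png

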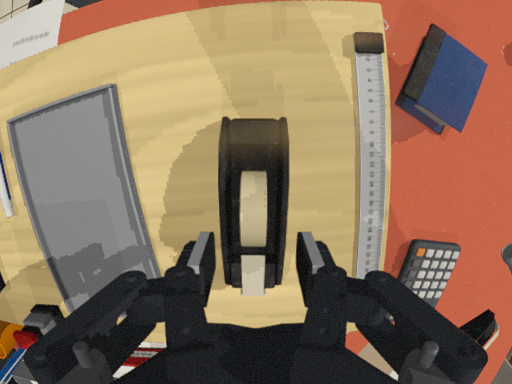

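The wrist view shows fingers opening on either side of the left dispenser (body centre (254,200)), with the ruler clear at (370,150). I'll grasp it.

Emit:
send_rows(rows=[[8.5,[-1.82,-0.2,0],0],[8.5,[0,0,2],0],[8.5,[0,0,3],0],[8.5,[0,0,3],0],[8.5,[0,0,2],0],[8.5,[0,0,1.2],0],[8.5,[0,0,0],0]], newtons=60)

```text
t: 19.48
tool_pos: [0.5303, 0.3083, 0.1037]
tool_rot: [-0.139, -3.137, 0.001]
contact_force: [-0.4, 0.2, 0.9]
opening: 0.0853
grip_force: 0.0
```

Emit:
send_rows(rows=[[5,[0,0,0],0],[5,[0,0,0],0],[5,[0,0,0],0],[5,[0,0,0],0],[5,[0,0,0],0],[5,[0,0,0],0]])

```text
t: 20.23
tool_pos: [0.5318, 0.3088, 0.1066]
tool_rot: [0.138, 3.136, 0.001]
contact_force: [-0.5, -1.8, 6.2]
opening: 0.0539
grip_force: 67.8
```

Emit:
send_rows(rows=[[4.5,[0,0,-0.5],0],[4.5,[0,0,-1.0],0],[4.5,[0,0,-1.5],0],[4.5,[0,0,-1.5],0],[4.5,[0,0,0],0],[4.5,[0,0,0],0]])

```text
t: 20.98
tool_pos: [0.5306, 0.3085, 0.1497]
tool_rot: [-0.139, -3.138, 0.0]
contact_force: [-0.1, -0.0, -8.7]
opening: 0.054
grip_force: 66.5
```

```bash
python3 - <<'E'
from h import *
im=ctrl.get_image("wrist");cv2.imwrite("pics/w4.png",im["frame"][...,::-1])
go(.534,.120,.150,93)
E
```

```text
shift cm [ -2.03 -18.73  -0.08] turn -8.06 tool y now 84.94 z tilt [-1.1e-03 -5.0e-04 -1.0e+00] F [-0.58 -1.08 -9.13] t 21.025 pos [0.5303 0.3083 0.1491]
```

View pics/w4.png

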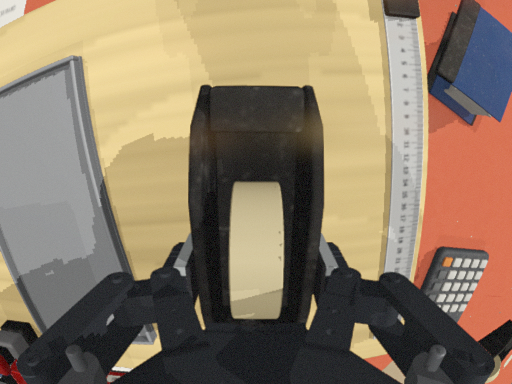

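The dispenser is held level, centred at (257,220), and reads about 9 N of load. Now carry it to the tray.

Emit:
send_rows(rows=[[4.5,[-0.1,-1.5,0],0],[4.5,[-0.4,-3.5,0],0],[4.5,[-0.4,-4.0,0],0],[4.5,[-0.4,-4.0,0],0],[4.5,[-0.4,-3.5,0],0],[4.5,[-0.33,-2.2,0],0],[4.5,[0,0,0],-4],[4.5,[0,0,0],-4],[4.5,[0,0,0],0],[4.5,[0,0,0],0]])

```text
t: 22.28
tool_pos: [0.5342, 0.1201, 0.1494]
tool_rot: [0.079, -3.14, 0.0]
contact_force: [-0.3, 0.5, -7.8]
opening: 0.0536
grip_force: 66.8
```

```bash
python3 - <<'E'
from h import *
go(.534,.120,.114,93)
im=ctrl.get_image("top");P=pts(im);F=im["frame"]
p=P[160:262,100:210].reshape(-1,3);f=F[160:262,100:210].reshape(-1,3)
m=(p[:,2]<.17)&(p[:,2]>.12)&(f.max(1)<90)
q=p[m];print(m.sum(),cv2.minAreaRect((q[:,:2]*1000).astype(np.float32)))
E
```

```text
shift cm [ 0.01 -0.01  3.54] turn -0.12 tool y now 92.88 z tilt [-6.e-04 -2.e-04 -1.e+00] F [-0.34  0.46 -7.76] t 22.275 pos [0.5342 0.1201 0.1494]
294 ((588.1454467773438, 83.67184448242188), (111.9155502319336, 272.5740966796875), 62.060447692871094)
```

Emit:
send_rows(rows=[[4.5,[0,0,1.0],0],[4.5,[0,0,1.2],0],[4.5,[0,0,0.9],0],[4.5,[0,0,0.3],0],[4.5,[0,0,0],0]])

```text
t: 22.95
tool_pos: [0.5343, 0.1205, 0.1153]
tool_rot: [0.081, -3.14, 0.0]
contact_force: [0.4, -0.6, -8.6]
opening: 0.0541
grip_force: 66.7
```

Emit:
send_rows(rows=[[4.5,[0,0,0.15],0],[4.5,[0,0,0.0],0]])

```text
t: 23.2
tool_pos: [0.5347, 0.1205, 0.1146]
tool_rot: [-0.081, 3.14, 0.0]
contact_force: [-0.3, 0.3, -8.2]
opening: 0.0538
grip_force: 66.7
```

Emit:
send_rows(rows=[[4.5,[0,0,0.12],0],[4.5,[0,0,0.0],0]])

```text
t: 23.45
tool_pos: [0.5344, 0.1205, 0.113]
tool_rot: [0.081, -3.141, -0.0]
contact_force: [-0.4, 0.2, -8.0]
opening: 0.054
grip_force: 66.7
```

Emit:
send_rows(rows=[[4.5,[0,0,0.1],0],[4.5,[0,0,0.0],0]])

```text
t: 23.7
tool_pos: [0.5344, 0.1205, 0.1119]
tool_rot: [0.081, -3.14, -0.0]
contact_force: [-0.6, -0.2, -8.7]
opening: 0.0538
grip_force: 66.7
```

Emit:
send_rows(rows=[[4.5,[0,0,0.08],0],[4.5,[0,0,0.0],0]])

```text
t: 23.95
tool_pos: [0.5344, 0.1205, 0.1111]
tool_rot: [0.081, -3.14, -0.0]
contact_force: [-0.7, -0.0, -8.3]
opening: 0.0539
grip_force: 66.7
```

Emit:
send_rows(rows=[[4.5,[0,0,0.08],0],[4.5,[0,0,0.0],0]])

```text
t: 24.2
tool_pos: [0.5346, 0.1205, 0.1106]
tool_rot: [-0.081, 3.14, 0.0]
contact_force: [-0.6, -0.8, -6.8]
opening: 0.054
grip_force: 66.9
```

Emit:
send_rows(rows=[[4.5,[0,0,0.08],0],[4.5,[0,0,0.0],0]])

```text
t: 24.45
tool_pos: [0.5347, 0.1205, 0.1106]
tool_rot: [-0.081, 3.14, 0.0]
contact_force: [-4.5, -1.0, 0.1]
opening: 0.054
grip_force: 67.7
```

It touched the floor at the expected height (z 0.1106). Release.

Emit:
send_rows(rows=[[5.6,[0,0,0],0],[6.5,[0,0,0],0],[7.5,[0,0,0],0],[8.5,[0,0,0],0],[8.5,[0,0,0],0],[8.5,[0,0,0],0]], newtons=20)

```text
t: 25.2
tool_pos: [0.5345, 0.1204, 0.1096]
tool_rot: [0.081, -3.14, 0.0]
contact_force: [0.1, 0.3, -0.5]
opening: 0.0846
grip_force: 0.0
```

Emit:
send_rows(rows=[[8.5,[0,0,-1],0],[8.5,[0,0,-3],0],[8.5,[0,0,-5],0],[8.5,[0,0,-5],0],[8.5,[4,0,0],0],[8.5,[5,5,0],0],[8.5,[5,5,0],0],[8.5,[0,5,0],0],[8.5,[0,5,0],0],[8.5,[0,0,0],0]])

```text
t: 26.45
tool_pos: [0.3958, 0.3044, 0.2504]
tool_rot: [-0.088, 3.14, 0.001]
contact_force: [0.2, -0.5, -0.8]
opening: 0.085
grip_force: 0.0
```

```bash
python3 - <<'E'
from h import *
o=ctrl.get_obs();print(o["t"],o["tool_pos"],o["dq"].round(3))
im=ctrl.get_image("top");P=pts(im)
p=P[160:262,146:188].reshape(-1,3)
q=p[(p[:,2]<.18)&(p[:,2]>.108)];print(cv2.minAreaRect((q[:,:2]*1000).astype(np.float32)),np.percentile(q[:,2],[50,98]))
cv2.imwrite("pics/t5.png",cv2.resize(im["frame"][150:330,60:340],None,fx=2.8,fy=2.8)[...,::-1])
E
```

```text
26.45 [0.39583282 0.30441497 0.25037932] [-0.054 -0.023  0.026 -0.027  0.014 -0.023]
((532.4203491210938, 121.6502685546875), (164.1041259765625, 56.148521423339844), 2.742377519607544) [0.13409019 0.16636171]
```

View pics/t5.png

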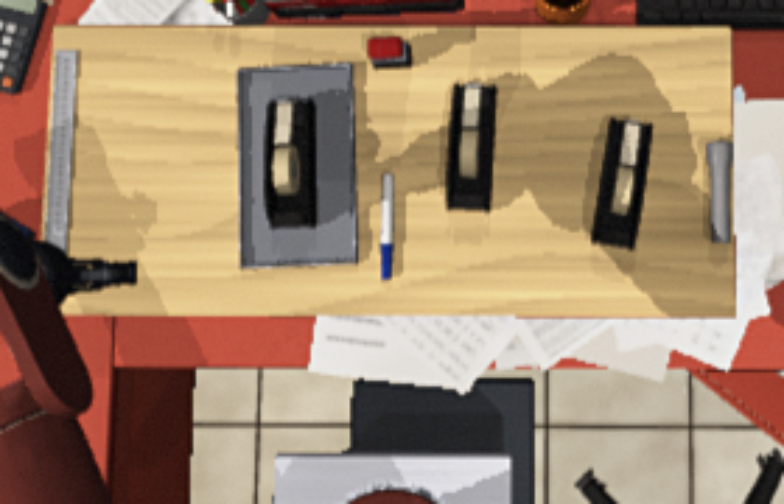

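The dispenser stands upright in the tray, centred at (290,162). The other two at (470,145) and (622,180), the pen and the stamp are where they were, and the gripper is clear.

```bash
python3 -c "
from station import ctrl
print(ctrl.finish_job())"
```

```text
the job is handed in; nothing more can be done
None
```

All three rolls were turned; the left dispenser's roll binds (about 2.4 N drag, the other two near zero), and that dispenser now stands upright in the grey tray, with the others left in place and the job handed in.

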